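# Prop up the recipe tablet and take the stylus to its screen

## Robot

A 6-joint arm with a two-finger parallel gripper is mounted at the origin on a cart in front of the work surface, level with it; the furniture and walls round the work are solid. World frame = base frame: x ahead of the robot, y to its left, z up, the work surface at z = 0. Lengths are in m, angles in rad, forces in N, time in s.
With the tool pointing down it reaches from about 0.3 to 0.775 m from the base axis. Payload 14.6 kg.
Tool frame: the origin (TCP) lies at the very end of the fingers, on their centre line; the grasp point (between the pads) lies 19 mm behind it; z points along the fingers, y is the line along which they close (so a half turn about z gives the same grasp; the last joint's range is limited). The gripper opens to 94 mm and grips with 3 to 60 N. Pads are 16 mm wide; open, the fingers measure 119 mm over their backs; the gripper's body (75 mm by 177 mm) begins 78 mm behind the grasp point.
Start: joints at [1.042, 0.3, 1.521, -0, 1.321, -0.067], TCP at [0.245, 0.492, 0.205] pointing down, gripper open.
Joint ranges: [-3.03, 3.03], [-0.79, 2.21], [0.23, 2.52], [-1.04, 4.18], [0, 3.07], [-2.55, 2.55]. Speed limits (rad/s): [2.22, 2.22, 2.57, 3.14, 3.14, 3.14].

## Interface

Orientations are given as [roll, pitch, yaw] about the fixed x, y, z axes, in that order (R = Rz(yaw) Ry(pitch) Rx(roll)).
In Python, from station import ctrl gives the robot as it stands.
- The arm moves only by the shell command python3 -m pendant 'ROWS' [OPENING] [FORCE]. ROWS is JSON, a list of rows, each a list of 2 entries, a list of its own where there are three numbers: the shift along the world's x, y, z in cm, then the turn about the world's z in rad. A call has 1 to 20 rows; each row shifts and turns the commanded pose from where the row before left it; what a row does not reach is not made up. A row lasts 1/12 s, in which the tool goes at most 41.7 mm and 7.16 degrees, less where a joint would pass 70% of its speed; a pose out of reach is approached as far as the arm can. A call is refused whole if a number of a shift passes 4.17 or a number of a turn 0.125, either way. A call with a gripper value outside its range is refused whole. OPENING is the opening, from 0 (shut) to 1 (fully open), set as the call begins (- or left out, the last holds). The fingers move at their own pace and stop on an object; FORCE is the grip in N (left out, the last holds). Time passes only in rows, so rows that do not move let the fingers close. It gives the time, the measured TCP pose, the force, the opening and the grip force at its end, in the units of the state.
- ctrl.get_obs(): the state, without advancing time (a new reading comes with each control period).
- ctrl.camera(name): name is "scene" or "top" or "wrist"; returns a dict with "color" (480x640x3 uint8, red, green, blue), "intrinsics" (3x3 intrinsics, pixels), "camera_from_world" (4x4, takes a point from world to camera coordinates). Camera axes: x right, y down, z forward; pixel columns grow to the right and rows downward; lengths in m; the calibration is good to about 2 mm. The wrist camera is an equidistant fisheye: a pixel r from the principal point sees the ray r / f radians off the axis. A picture is of the moment at which its call begins. There is no depth.
- ctrl.hand_in(): hands the job in; it is judged then, once.
The state is a dict: "time_s": time; "qpos": joint angles; "joint_vel": joint speeds; "tau": joint torques, N m; "ee_pos": TCP position; "eef_rot": TCP orientation; "force": force on the tool from outside, world axes, zero at the start; "moment": the same for the moment, N m; "grip_width": finger opening in m; "grip_force": force on a finger pad.
Only numpy, scipy, OpenCV 4.12 (cv2) and the standard library are available. Lean on these libraries where they do the work, as an engineer would, in place of code of your own. Each camera call takes 0.05 s, during which the arm holds its last target. There are 200 camera calls.

## Task

Lift the tablet out of its charging dock and lean it, standing on its long edge with the screen outwards, against the middle of the front of the wooden tea box, then let go of it. Next draw the stylus out of its wooden block, tip it over to a slant of about 45 degrees so that it points down towards the screen, and finish still holding it there in the air, still, its tip about three centimetres in front of the screen and touching nothing. Do not push the mug, timer, matchbox or lemon about.

Things in the scene. Friction and masses are not known exactly. Their poses are not given: they have to be found in the camera images.
- tablet: Tablet computer, a rigid slab 9 mm thick (x), 190 mm wide (y), 140 mm tall (z), 0.3 kg nominal. Origin: centre of its lower long edge face; z up along the slab, x out of its back; the light screen with a picture and buttons is on the -x side, the plain aluminium back on +x. It starts upright on its long edge in the dock, screen side the same way as the dock's -x, its origin 8 mm above the worktop; it may lean up to 0.07 rad in the slot.
- tablet_dock: Grey charging dock fixed to the worktop, a slot between two jaws: 84 (x) x 130 (y) x 40 (z) mm, the slot runs along y, 11 mm wide, floor 8 mm above the worktop, 32 mm deep; the jaws are 51 mm over all in x. Origin: centre of the underside, on the worktop.
- tea_box: Wooden tea box with a closed lid, fixed to the worktop: 130 (x) x 212 (y) x 83 (z) mm. Origin: centre of the underside on the worktop; the front is the long side at -x, towards the robot. The lid (heights 70 to 83 mm) is its foremost part, at x = -62 mm; the body below stands 1 mm back. The tablet, let go at 10 to 30 degrees off upright against the lid's edge, stays by friction.
- stylus: White round stylus, 12 mm diameter, 160 mm long, 30 g, black conical tip, blue cap. Origin: at the tip (the lower end); z runs along it from the tip to the cap. It starts standing tip down in the block's hole with its tip 6 mm above the worktop, up to 0.08 rad off upright.
- stylus_tip (a point): The very tip of the stylus (lower end, black).
- stylus_block: Dark wooden block fixed to the worktop, 60x60x56 mm, with a round upright hole 15 mm wide and 50 mm deep in the middle of its top. Origin: centre of the underside. It may stand in either of two places (the mug in the other).
- mug_1: Bystander, loose: pale blue mug, 82 mm across, 91 mm high, handle towards its -y. Origin: centre of the underside. Not to be disturbed.
- timer: Bystander, loose: round white-and-red kitchen timer, 72 mm across, 62 mm high. Origin: centre of the underside. Not to be disturbed.
- matchbox: Bystander, loose: red matchbox lying flat, 53x35x14 mm. Origin: centre of the underside. Not to be disturbed.
- lemon0: Bystander, loose: yellow lemon lying on its side, 87 mm long, 57 mm high. Origin: centre of the underside. Not to be disturbed.

How it is judged:
On the way, in this order (a step that is already met when the one before it is completed fails the run):
1. the tablet leans against the front of the tea box, screen outwards, let go and at rest (angle between tablet's own z axis and vertical between 0.12 and 0.7 rad and height (world z) of tablet below 0.02 m and contact force between tablet and tea_box above 0.05 N and contact force between tablet and the fingers below 0.1 N and x of tea_box in the frame of tablet above 0.04 m and x of tablet in the frame of tea_box below -0.06 m and y of tablet in the frame of tea_box between -0.05 and 0.05 m and angle between the y axis of tablet and the y axis of tea_box, either way round below 0.3 rad and linear speed of tablet below 0.02 m/s), for 0.3 s.
2. the stylus is held clear of its block, tip at least 20 mm above the block's top (height (world z) of stylus_tip above 0.076 m and contact force between stylus and the fingers above 0.5 N), for 0.1 s.
At the end, for the whole second after the job is handed in: Tablet let go, leaning 7-40 deg back on the tea box front, screen out, within 50 mm of its middle and 17 deg of parallel; stylus still in the fingers, 26-66 deg off upright, within 57 deg of square to the screen, tip 5-70 mm before it (80 mm sideways, 20-130 up), 30 mm up, touching nothing else (all of step 1 and contact force between stylus and the fingers above 0.5 N and contact force between stylus and tablet below 0.2 N and contact force between stylus and stylus_block below 0.2 N and height (world z) of stylus_tip above 0.03 m and angle between stylus's own z axis and vertical between 0.45 and 1.15 rad and angle between the z axis of stylus and the x axis of tablet, either way round below 1 rad and x of stylus_tip in the frame of tablet between -0.075 and -0.0095 m and y of stylus_tip in the frame of tablet between -0.08 and 0.08 m and z of stylus_tip in the frame of tablet between 0.02 and 0.13 m and linear speed of stylus below 0.03 m/s and angular speed of stylus below 0.2 rad/s); the arm keeps its last pose, push and grip.
It fails at once if the mug is moved by more than 30 mm (distance of mug_1 from where it was at the start of the episode above 0.03 m).
It fails at once if the timer is moved by more than 30 mm (distance of timer from where it was at the start of the episode above 0.03 m).
It fails at once if the matchbox is moved by more than 30 mm (distance of matchbox from where it was at the start of the episode above 0.03 m).
It fails at once if the lemon is moved by more than 30 mm (distance of lemon0 from where it was at the start of the episode above 0.03 m).
It fails at once if the tablet falls flat (angle between tablet's own z axis and vertical above 1 rad).
It also fails if it takes over 56 s, if anything falls off the work surface, if the arm or the gripper's body presses on something with over 40 N, if the wrist force passes 120 N, or if a joint passes its speed limit or range.

## Working session

There is one attempt and no reset: what is moved stays moved. The work goes in short steps, Python scripts to look and compute and a shell command to move; the robot and the scene stay as the last step left them, time stands still between calls to the robot, and variables do not carry over. Pictures are saved under pics/ and viewed, at most 10 in all, crops included, and the job is handed in when it is done.

```bash
mkdir -p pics; ls; cat > h.py <<'E'
import numpy as np,cv2
from station import ctrl
def snap(n,save=None):
    c=ctrl.camera(n)
    if save: cv2.imwrite('pics/'+save,c['color'][:,:,::-1])
    return c
def ray(c,u,v):
    K=c['intrinsics'];T=c['camera_from_world'];R=T[:3,:3];o=-R.T@T[:3,3]
    return o,R.T@np.array([(u-K[0,2])/K[0,0],(v-K[1,2])/K[1,1],1])
def onz(c,u,v,z):
    o,d=ray(c,u,v);return o+d*(z-o[2])/d[2]
def proj(c,p):
    q=c['camera_from_world']@np.r_[p,1];k=c['intrinsics']@q[:3];return k[:2]/k[2]
def tri(c1,p1,c2,p2):
    o1,d1=ray(c1,*p1);o2,d2=ray(c2,*p2)
    s=np.linalg.lstsq(np.c_[d1,-d2],o2-o1,rcond=None)[0]
    a,b=o1+s[0]*d1,o2+s[1]*d2
    return (a+b)/2,np.linalg.norm(a-b)
E
python3 -c "
from h import *
for n in ['scene','top']:
    c=snap(n,n+'0.png');T=c['camera_from_world'];print(n,-T[:3,:3].T@T[:3,3],T[:3,:3].round(2).tolist(),c['intrinsics'][0])
print(ctrl.get_obs())"
```

```text
pics
scene [-0.17635767 -1.04137788  0.87596103] [[0.78, -0.63, -0.02], [-0.41, -0.48, -0.77], [0.48, 0.61, -0.63]] [622.23222027   0.         344.26600222]
top [ 0.16443908 -0.23903137  1.36375474] [[0.03, -1.0, -0.0], [-0.97, -0.03, -0.22], [0.22, 0.01, -0.97]] [560.48651928   0.         321.00486091]
{'time_s': 0.1, 'qpos': array([ 1.04243772e+00,  3.00395278e-01,  1.52149617e+00,  5.61730085e-06,
        1.32066752e+00, -6.65783872e-02]), 'joint_vel': array([ 4.06780679e-04, -2.73119188e-04, -2.19116345e-03,  9.30191197e-04,
        3.81706373e-04, -1.82362910e-05]), 'tau': array([ 1.23695718e-03, -5.32642901e+01, -3.53284013e+01,  7.09604868e-02,
        2.34725088e-02, -1.24752637e-04]), 'ee_pos': array([0.24492926, 0.49220992, 0.20496383]), 'eef_rot': array([-3.14062884e+00, -6.97171918e-05,  2.67981100e+00]), 'force': array([0.19793294, 0.78670592, 0.05517206]), 'moment': array([-0.02031179,  0.02508031, -0.02964458]), 'grip_force': 0.0, 'grip_width': 0.09397694122881071}
```

View pics/scene0.png

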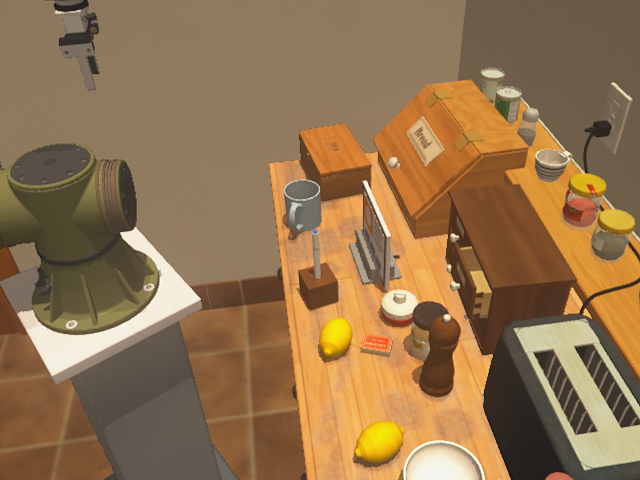

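View pics/top0.png

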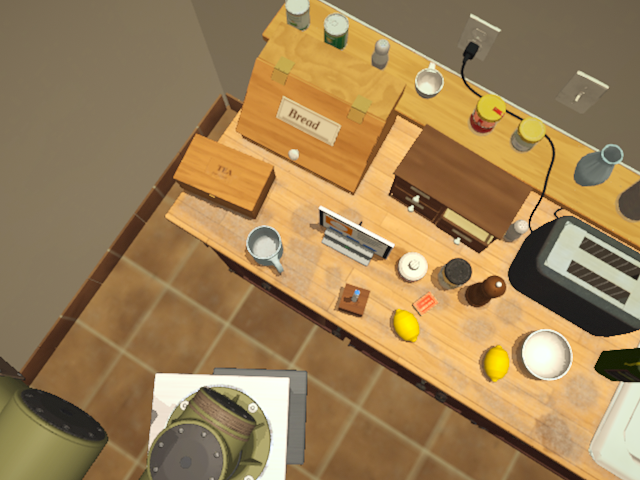

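```bash
python3 -c "
from h import *
c=cv2.imread('pics/top0.png')[125:335,165:445]
cv2.imwrite('pics/topcrop.png',cv2.resize(c,(784,588),interpolation=cv2.INTER_CUBIC))
c=cv2.imread('pics/scene0.png')[120:320,270:430]
cv2.imwrite('pics/scenecrop.png',cv2.resize(c,(480,600),interpolation=cv2.INTER_CUBIC))
"
```

```text
(no output)
```

View pics/topcrop.png

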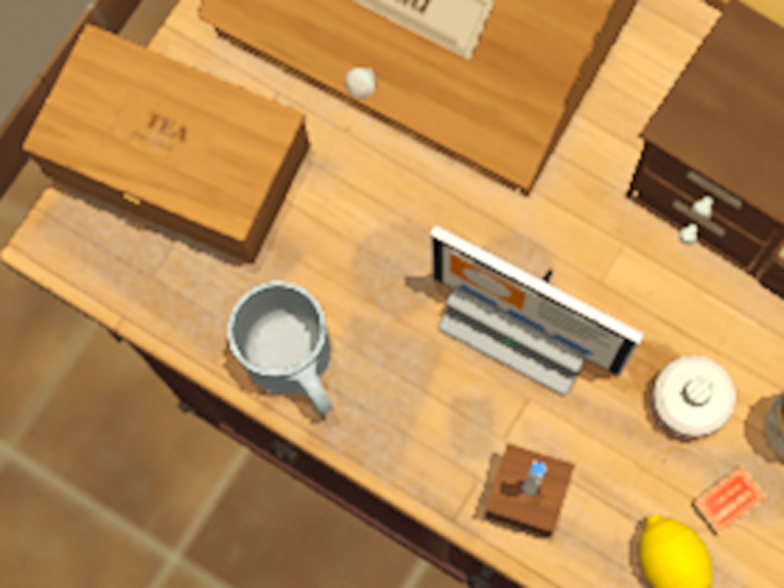

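View pics/scenecrop.png

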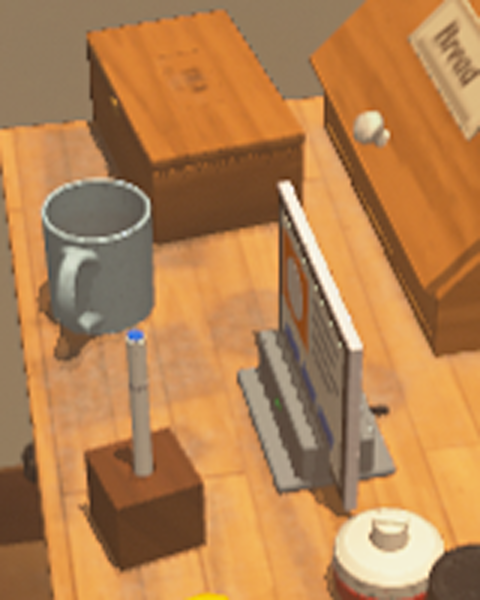

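```bash
cat > m.py <<'E'
from h import *
ct,cs=snap('top'),snap('scene')
T=lambda u,v:(165+u/2.8,125+v/2.8)
S=lambda u,v:(270+u/3,120+v/3)
L=[onz(ct,*T(*p),.083) for p in[(27,148),(247,243),(306,122),(90,27)]]
for p in L: print('lid',p.round(4))
print('scene lid',[onz(cs,*S(*p),.083).round(4) for p in[(88,32),(152,165),(302,137)]])
e=L[0]-L[1];e2=L[3]-L[2];print('yaw y axis',np.arctan2(e[1],e[0]),np.arctan2(e2[1],e2[0]),np.linalg.norm(e),np.linalg.norm(L[0]-L[3]))
a=tri(ct,T(434,233),cs,S(285,185));b=tri(ct,T(638,338),cs,S(353,348));print('tab',a,b)
a=onz(ct,*T(434,233),.147);b=onz(ct,*T(638,338),.147);d=a-b;print(a,b,(a+b)/2,np.arctan2(d[1],d[0]),np.linalg.norm(d))
for p in [(449,316),(440,327),(570,390),(578,370)]: print('dock front',onz(ct,*T(*p),.0).round(4))
print('cap',tri(ct,T(538,467),cs,S(135,337)))
print('sty@block',onz(ct,*T(530,492),.056),onz(cs,*S(144,472),.056))
print('block',[onz(ct,*T(*p),.056).round(3) for p in[(508,444),(574,461),(550,530),(487,510)]],[onz(cs,*S(*p),.056).round(3) for p in[(86,456),(154,427),(204,484),(122,516)]])
print('mug rim',onz(ct,*T(279,330),.091),'handle',onz(ct,*T(320,405),.05))
print('timer',onz(ct,*T(694,396),.05))
E
python3 m.py
```

```text
lid [0.6095 0.1322 0.083 ]
lid [ 0.5306 -0.0622  0.083 ]
lid [ 0.6407 -0.1067  0.083 ]
lid [0.7228 0.0872 0.083 ]
scene lid [array([0.6088, 0.1309, 0.083 ]), array([ 0.5261, -0.0672,  0.083 ]), array([ 0.639 , -0.1123,  0.083 ])]
yaw y axis 1.185412739834735 1.1702366668700506 0.2098774204792663 0.12199164519322825
tab (array([ 0.5270359 , -0.22170992,  0.14343017]), np.float64(0.0011077969105417395)) (array([ 0.4437229 , -0.38623548,  0.14363751]), np.float64(0.001972254186870504))
[ 0.52547646 -0.22148611  0.147     ] [ 0.44382402 -0.38635303  0.147     ] [ 0.48465024 -0.30391957  0.147     ] 1.110945730037035 0.1839788589193556
dock front [ 0.4923 -0.2353  0.    ]
dock front [ 0.482  -0.2276  0.    ]
dock front [ 0.4285 -0.3443  0.    ]
dock front [ 0.4468 -0.3511  0.    ]
cap (array([ 0.33501713, -0.30744404,  0.16082169]), np.float64(0.002570962990914739))
sty@block [ 0.32990574 -0.3077661   0.056     ] [ 0.32921346 -0.3143388   0.056     ]
block [array([ 0.37 , -0.288,  0.056]), array([ 0.357, -0.344,  0.056]), array([ 0.299, -0.325,  0.056]), array([ 0.314, -0.272,  0.056])] [array([ 0.31 , -0.278,  0.056]), array([ 0.361, -0.284,  0.056]), array([ 0.352, -0.348,  0.056]), array([ 0.294, -0.338,  0.056])]
mug rim [ 0.45396073 -0.0944648   0.091     ] handle [ 0.39904993 -0.12825412  0.05      ]
timer [ 0.41702641 -0.44589271  0.05      ]
```

```bash
python3 -m pendant '[[[1.1,-3.5,0],-0.0785],[[1.1,-3.5,0],-0.0785],[[1.1,-3.5,0],-0.0785],[[1.1,-3.5,0],-0.0785],[[1.1,-3.5,0],-0.0785],[[1.1,-3.5,0],-0.0785],[[1.1,-3.5,0],-0.0785],[[1.1,-3.5,0],-0.0785],[[1.1,-3.5,0],-0.0785],[[1.1,-3.5,0],-0.0785],[[1.1,-3.5,0],-0.0785],[[1.1,-3.5,0],-0.0785],[[1.1,-3.5,0],-0.0785],[[1.1,-3.5,0],-0.0785],[[1.1,-3.5,0],-0.0785],[[1.1,-3.5,0],-0.0785],[[1.1,-3.5,0],-0.0785],[[1.1,-3.5,0],-0.0785],[[1.1,-3.5,0],-0.0785],[[1.1,-3.5,0],-0.0785]]' 0.6
python3 -m pendant '[[[0.5,-2.4,0],0],[[0.5,-2.4,0],0],[[0.5,-2.4,0],0],[[0.5,-2.4,0],0],[[0,0,0],0],[[0,0,0],0]]'
python3 -c "
from h import *
c=snap('wrist','w1.png');T=c['camera_from_world'];print(-T[:3,:3].T@T[:3,3],T[:3,:3].round(2).tolist(),c['intrinsics'])
print(ctrl.get_obs()['qpos'])"
```

```text
time_s: 1.87
ee_pos: [0.4651, -0.2096, 0.2053]
eef_rot: [-3.141, -0.0, 1.106]
force: [0.6, 0.4, 1.1]
grip_width: 0.056
grip_force: 0.0
time_s: 2.37
ee_pos: [0.4848, -0.3042, 0.2047]
eef_rot: [-3.14, -0.0, 1.108]
force: [0.2, 0.5, 0.3]
grip_width: 0.0567
grip_force: 0.0
[ 0.51508611 -0.24042812  0.38302125] [[0.9, -0.45, -0.0], [-0.43, -0.87, 0.24], [-0.11, -0.22, -0.97]] [[371.64829954   0.         319.10430323]
 [  0.         371.64829954 240.7442219 ]
 [  0.           0.           1.        ]]
[-6.23266792e-01  3.49831366e-01  1.45618458e+00  1.18673600e-04
  1.33648079e+00 -1.61811557e-01]
```

View pics/w1.png

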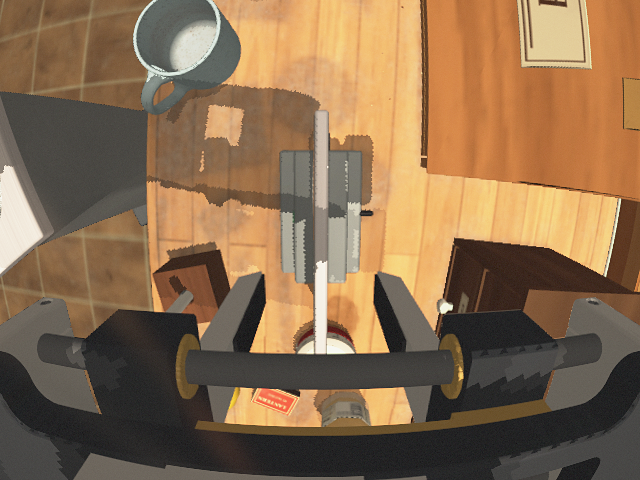

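```bash
python3 -m pendant '[[[0,0,-1.9],0],[[0,0,-1.9],0],[[0,0,-1.9],0],[[0,0,-1.9],0],[[0,0,-1.9],0],[[0,0,0],0],[[0,0,0],0]]'
python3 -m pendant '[[[0,0,0],0],[[0,0,0],0],[[0,0,0],0],[[0,0,0],0],[[0,0,0],0],[[0,0,0],0],[[0,0,0],0],[[0,0,0],0]]' 0 25
python3 -m pendant '[[[0,0,0.5],0],[[0,0,1],0],[[0,0,1],0],[[0,0,1],0],[[0,0,1.5],0],[[0,0,2],0],[[0,0,2],0],[[0,0,2],0],[[0,0,2],0],[[0,0,0],0]]'
```

```text
time_s: 3.0
ee_pos: [0.4849, -0.3027, 0.1105]
eef_rot: [-3.14, -0.0, 1.111]
force: [-0.0, 1.0, 0.8]
grip_width: 0.0561
grip_force: 0.0
time_s: 3.67
ee_pos: [0.4851, -0.3037, 0.1105]
eef_rot: [3.141, -0.0, 1.11]
force: [0.7, 0.4, -0.3]
grip_width: 0.0087
grip_force: 25.0
time_s: 4.5
ee_pos: [0.4858, -0.3041, 0.2454]
eef_rot: [3.136, 0.001, 1.11]
force: [1.0, -0.5, -2.4]
grip_width: 0.0086
grip_force: 25.0
```

```bash
python3 -m pendant '[[[-0.8,3,0],0.006],[[-0.8,3,0],0.006],[[-0.8,3,0],0.006],[[-0.8,3,0],0.006],[[1.04,2.89,0],0.006],[[1.04,2.89,0],0.006],[[1.04,2.89,0],0.006],[[1.04,2.89,0],0.006],[[1.04,2.89,0],0.006],[[1.04,2.89,0],0.006],[[1.04,2.89,0],0.004],[[1.04,2.89,0],0.004],[[0,0,0],0],[[0,0,0],0]]'
python3 -m pendant '[[[0,0,-2],0],[[0,0,-2],0],[[0,0,-2],0],[[0,0,-2],0],[[0,0,-2],0],[[0,0,-1],0],[[0,0,-0.8],0],[[0,0,0],0],[[0,0,0],0],[[0,0,0],0]]'
python3 -c "
from h import *
c=snap('top');cv2.imwrite('pics/t2.png',cv2.resize(c['color'][120:280,160:360,::-1],(800,640))[:600])"
```

```text
time_s: 5.67
ee_pos: [0.5359, 0.0487, 0.2395]
eef_rot: [-3.14, 0.001, 1.18]
force: [-0.6, -0.1, -3.4]
grip_width: 0.0088
grip_force: 25.0
time_s: 6.5
ee_pos: [0.5368, 0.0474, 0.1235]
eef_rot: [3.14, -0.001, 1.178]
force: [0.1, 0.1, -3.8]
grip_width: 0.0089
grip_force: 25.0
```

View pics/t2.png

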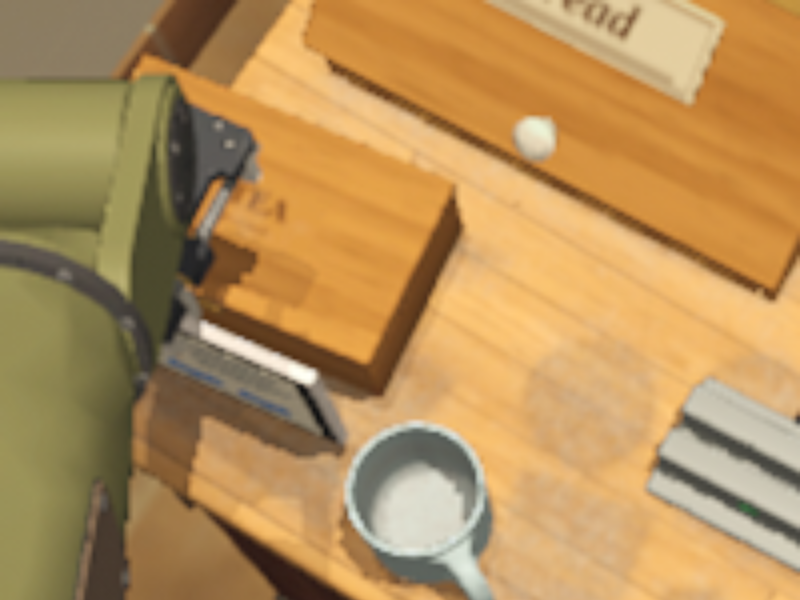

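```bash
python3 -m pendant '[[[0,0,-0.6],0],[[0,0,-0.6],0],[[0,0,-0.5],0],[[0,0,-0.2],0],[[0,0,-0.1],0],[[0,0,0],0],[[0,0,0],0]]'
python3 -m pendant '[[[0,0,-0.1],0],[[0,0,0],0],[[0,0,0],0]]'
```

```text
time_s: 7.13
ee_pos: [0.5363, 0.0475, 0.1026]
eef_rot: [3.142, 0.0, 1.178]
force: [-1.4, -2.5, 1.5]
grip_width: 0.0088
grip_force: 25.0
time_s: 7.38
ee_pos: [0.5365, 0.0474, 0.1025]
eef_rot: [3.141, -0.0, 1.178]
force: [-4.8, -2.8, 10.7]
grip_width: 0.009
grip_force: 25.0
```

```bash
python3 -m pendant '[[[0,0,0],0],[[0,0,0],0],[[0,0,0.3],0],[[0,0,0.4],0],[[0,0,0.3],0],[[0,0,0],0]]' 0.42
python3 -m pendant '[[[0.3,-0.125,0],0],[[0.3,-0.125,0],0],[[0.3,-0.125,0],0],[[0.3,-0.125,0],0],[[0.3,-0.125,0],0],[[0.3,-0.125,0],0],[[0.3,-0.125,0],0],[[0.3,-0.125,0],0],[[0.3,-0.125,0],0],[[0.3,-0.125,0],0],[[0.3,-0.125,0],0],[[0.3,-0.125,0],0],[[0.3,-0.125,0],0],[[0.3,-0.125,0],0],[[0.3,-0.125,0],0],[[0.3,-0.125,0],0],[[0,0,0],0],[[0,0,0],0]]'
python3 -c "
from h import *
c=snap('scene');cv2.imwrite('pics/s3.png',cv2.resize(c['color'][100:260,260:420,::-1],(600,600)))"
```

```text
time_s: 7.88
ee_pos: [0.5367, 0.0477, 0.1123]
eef_rot: [3.14, -0.001, 1.178]
force: [0.7, 0.5, -0.6]
grip_width: 0.0392
grip_force: 0.0
time_s: 9.38
ee_pos: [0.5843, 0.0275, 0.1113]
eef_rot: [-3.141, 0.0, 1.178]
force: [0.1, -0.3, -0.5]
grip_width: 0.0398
grip_force: 0.0
```

View pics/s3.png

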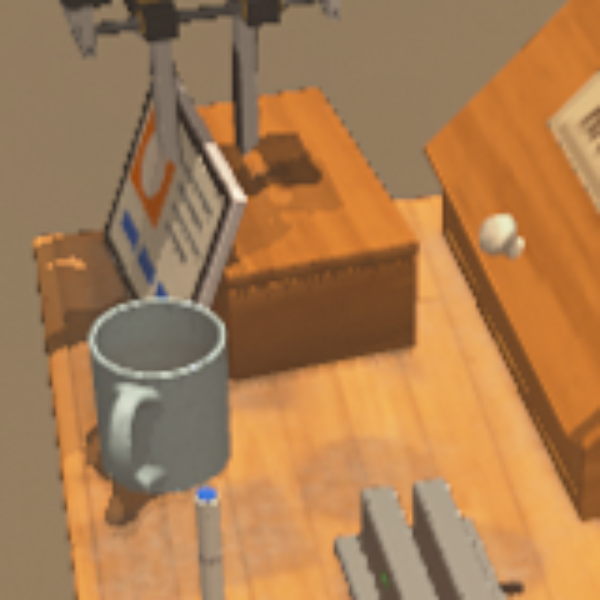

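```bash
python3 -m pendant '[[[0,0,0.5],0],[[0,0,1],0],[[0,0,1.5],0],[[0,0,2],0],[[0,0,2],0],[[0,0,2],0],[[0,0,2],0],[[0,0,2],0]]'
python3 -m pendant '[[[-1.4,-1.86,0],0.0873],[[-1.4,-1.86,0],0.0873],[[-1.4,-1.86,0],0.0873],[[-1.4,-1.86,0],0.0873],[[-1.4,-1.86,0],0.0873],[[-1.4,-1.86,0],0.0873],[[-1.4,-1.86,0],0.0873],[[-1.4,-1.86,0],0.0873],[[-1.4,-1.86,0],0.0873],[[-1.4,-1.86,0],0.0873],[[-1.4,-1.86,0],0.0873],[[-1.4,-1.86,0],0.0873],[[-1.4,-1.86,0],0.0873],[[-1.4,-1.86,0],0.0873],[[-1.4,-1.86,0],0.0873],[[-1.4,-1.86,0],0.0873],[[-1.4,-1.86,0],0.0873],[[-1.4,-1.86,0],0.0873],[[0,0,0],0],[[0,0,0],0]]' 0.5
python3 -c "
from h import *
s=cv2.imread('pics/top0.png')
w=snap('wrist','w4.png');print(w['camera_from_world'].tolist())
for n in['top','scene']:
    c=snap(n);h=cv2.cvtColor(c['color'],cv2.COLOR_RGB2HSV);m=cv2.inRange(h,(100,120,120),(125,255,255))
    k=cv2.connectedComponentsWithStats(m);print(n,k[2].tolist()[1:],k[3][1:].round(1).tolist())
print(ctrl.get_obs()['qpos'])"
```

```text
time_s: 10.1
ee_pos: [0.5841, 0.0276, 0.2437]
eef_rot: [3.141, -0.0, 1.178]
force: [-0.4, -0.2, 0.8]
grip_width: 0.039
grip_force: 0.0
time_s: 11.77
ee_pos: [0.3319, -0.3076, 0.2423]
eef_rot: [-3.141, 0.001, 2.746]
force: [0.2, -0.3, 0.2]
grip_width: 0.0468
grip_force: 0.0
[[0.3846484667644484, 0.9230629840783895, -0.0005333292218505781, 0.15623365951609702], [0.8950875861353573, -0.37284957960475473, 0.2445432561632766, -0.4445244479671616], [0.2255299761941621, -0.09454056490659171, -0.9696382373983632, 0.3214178102590077], [0.0, 0.0, 0.0, 1.0]]
top [[190, 201, 12, 6, 19], [207, 208, 12, 7, 19], [224, 216, 12, 6, 19]] [[195.4, 203.7], [212.7, 211.2], [229.7, 218.4]]
scene [[297, 168, 1, 2, 2]] [[297.0, 168.5]]
[-8.25679531e-01  5.04833562e-02  1.72815251e+00  1.55209825e-04
  1.36241815e+00 -2.00338531e+00]
```

View pics/w4.png

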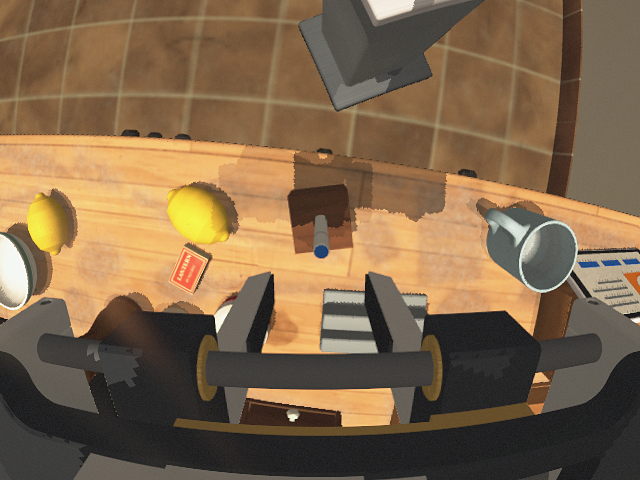

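```bash
cat >> h.py <<'E'
def wonz(c,u,v,z):
    K=c['intrinsics'];T=c['camera_from_world'];R=T[:3,:3];o=-R.T@T[:3,3]
    a=np.array([u-K[0,2],v-K[1,2]])/K[0,0];r=np.hypot(*a)
    d=R.T@np.r_[a/r*np.sin(r),np.cos(r)];return o+d*(z-o[2])/d[2]
E
python3 -c "
from h import *
w=snap('wrist')
for p,z in [((321,252),.165),((320,217),.056)]:print(wonz(w,*p,z))
print([wonz(w,*p,.056) for p in [(289,191),(345,184),(352,246),(294,253)]])"
```

```text
[ 0.33360228 -0.30534124  0.165     ]
[ 0.32859668 -0.30380424  0.056     ]
[array([ 0.29274749, -0.32202146,  0.056     ]), array([ 0.30742847, -0.26849008,  0.056     ]), array([ 0.36865738, -0.28516584,  0.056     ]), array([ 0.35289394, -0.34256162,  0.056     ])]
```

```bash
python3 -m pendant '[[[0.1,0.1,-2],0],[[0,0,-2],0],[[0,0,-2],0],[[0,0,-2],0],[[0,0,-2],0],[[0,0,-1.5],0],[[0,0,-0.8],0],[[0,0,0],0],[[0,0,0],0]]'
python3 -m pendant '[[[0,0,0],0],[[0,0,0],0],[[0,0,0],0],[[0,0,0],0],[[0,0,0],0],[[0,0,0],0],[[0,0,0],0],[[0,0,0],0]]' 0 10
python3 -m pendant '[[[0,0,0.5],0],[[0,0,0.7],0],[[0,0,0.7],0],[[0,0,0.7],0],[[0,0,0.7],0],[[0,0,0.7],0],[[0,0,0],0],[[0,0,0],0]]'
```

```text
time_s: 12.72
ee_pos: [0.3336, -0.3061, 0.1189]
eef_rot: [-3.142, 0.0, 2.749]
force: [-0.1, 0.3, -0.0]
grip_width: 0.0469
grip_force: 0.0
time_s: 13.38
ee_pos: [0.3333, -0.3063, 0.1186]
eef_rot: [-3.141, 0.0, 2.749]
force: [-0.2, -0.9, 2.5]
grip_width: 0.0119
grip_force: 10.0
time_s: 14.05
ee_pos: [0.3334, -0.3063, 0.1588]
eef_rot: [-3.141, 0.001, 2.749]
force: [0.0, -0.6, -1.1]
grip_width: 0.0121
grip_force: 10.0
```

```bash
python3 -m pendant '[[[-0.98,0.41,-0.1],0],[[-0.98,0.41,-0.1],0],[[-0.95,0.39,-0.28],0],[[-0.95,0.39,-0.28],0],[[-0.89,0.37,-0.44],0],[[-0.89,0.37,-0.44],0],[[-0.8,0.33,-0.61],0],[[-0.8,0.33,-0.61],0],[[-0.57,0.24,-0.6],0],[[-0.57,0.24,-0.6],0],[[0,0,0],0],[[0,0,0],0]]'
python3 -c "
from h import *
c=snap('scene');cv2.imwrite('pics/s5.png',cv2.resize(c['color'][180:320,220:400,::-1],(760,591)))"
```

```text
time_s: 15.05
ee_pos: [0.249, -0.2713, 0.1177]
eef_rot: [3.142, -0.001, 2.749]
force: [-3.4, 0.7, 7.2]
grip_width: 0.0116
grip_force: 10.0
```

View pics/s5.png

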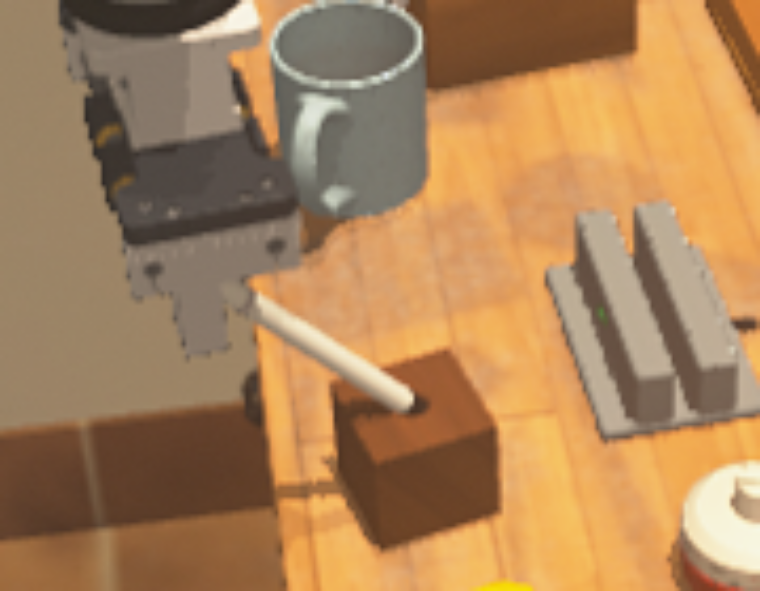

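```bash
python3 -m pendant '[[[0,0,0],0],[[0,0,0],0],[[0,0,0],0],[[-0.37,0.15,0.5],0],[[-0.37,0.15,0.5],0],[[-0.37,0.15,0.5],0],[[-0.37,0.15,0.5],0],[[0,0,1],0],[[0,0,2],0],[[0,0,2],0],[[0,0,1],0],[[0,0,0],0],[[0,0,0],0]]' 0 30
python3 -c "
from h import *
c=snap('scene');t=snap('top')
a=cv2.resize(c['color'][150:300,220:400,::-1],(540,450));b=cv2.resize(t['color'][240:340,270:370,::-1],(250,250))
# mark
im=np.zeros((450,800,3),np.uint8);im[:,:540]=a;im[:250,545:795]=b;cv2.imwrite('pics/s6.png',im)"
```

```text
time_s: 16.18
ee_pos: [0.2345, -0.2654, 0.1979]
eef_rot: [-3.141, 0.001, 2.749]
force: [-0.1, 0.2, -0.6]
grip_width: 0.0109
grip_force: 30.0
```

View pics/s6.png

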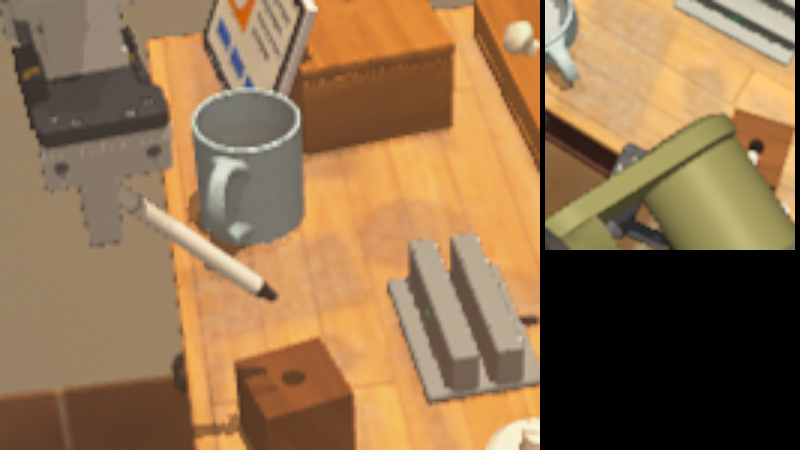

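```bash
python3 -c "
from h import *
c=snap('scene');o_=ctrl.get_obs();p=o_['ee_pos'];g=p+[0,0,.019]
n=np.array([.383,.924,0]);d=np.array([-.924,.383,0])
def onpl(u,v):
    o,r=ray(c,u,v);return o+r*(n@(p-o))/(n@r)
t=onpl(220+275/3,150+298/3);s=onpl(220+135/3,150+202/3)
print('tip',t,'shaft',s,'grasp',g);v=g-t;print(np.linalg.norm(v),'off vertical',np.degrees(np.arctan2(v@d,v[2])), 'tip-tcp',t-p)
v=s-t;print(np.degrees(np.arctan2(v@d,v[2])))
"
```

```text
tip [ 0.32642152 -0.30323742  0.1213885 ] shaft [ 0.25306156 -0.27282955  0.21563362] grasp [ 0.23433297 -0.26506651  0.21605837]
0.13747619906530908 off vertical 46.48509853785473 tip-tcp [ 0.09208856 -0.03817091 -0.07566987]
40.124555100809935
```

```bash
python3 -m pendant '[[[0,0,1],0],[[0,0,1],0],[[0,0,1],0],[[1.12,1.97,0],0],[[1.12,1.97,0],0],[[1.12,1.97,0],0],[[1.12,1.97,0],0],[[1.12,1.97,0],0],[[1.12,1.97,0],0],[[1.12,1.97,0],0],[[1.12,1.97,0],0],[[1.12,1.97,0],0]]'
python3 -m pendant '[[[1.12,1.97,0],0],[[1.12,1.97,0],0],[[1.12,1.97,0],0],[[1.12,1.97,0],0],[[1.12,1.97,0],0],[[1.12,1.97,0],0],[[1.12,1.97,0],0],[[1.12,1.97,0],0],[[1.12,1.97,0],0],[[0,0,0],0],[[0,0,0],0],[[0,0,0],0]]'
cat > chk.py <<'E'
from h import *
p=ctrl.get_obs()['ee_pos'];t=snap('top');c=snap('scene')
tip=p+[.092,-.038,-.0757]
print('tcp',p,'tip est',tip,'pix top',proj(t,tip),'scene',proj(c,tip))
F=np.array([.569,.0335,0]);d=np.array([-.924,.383,0]);e=np.array([.383,.924,0])
h=cv2.cvtColor(t['color'],cv2.COLOR_RGB2HSV);m=cv2.inRange(h,(100,120,100),(125,255,255))
k=cv2.connectedComponentsWithStats(m)
th=np.arctan(30/83);N=d*np.cos(th)+np.array([0,0,np.sin(th)]);P0=F+d*.0385+[0,0,.003]
for s,q in zip(k[2][1:],k[3][1:]):
    if s[4]>8:
        o,r=ray(t,*q);x=o+r*(N@(P0-o))/(N@r);print('button',q.round(1),s[4],x.round(4),'along box y',(x-F)@e)
g=cv2.inRange(h,(5,150,150),(14,255,255));
y,x=np.where(cv2.inRange(c['color'],(0,0,0),(60,50,50))[:,:]>0)
q=proj(c,tip);j=np.hypot(x-q[0],y-q[1])<12
if j.any(): print('dark px near tip, scene: max v/u',x[j].max(),y[j].max(),x[j].mean(),y[j].mean(),j.sum())
E
python3 chk.py
```

```text
time_s: 17.33
ee_pos: [0.3356, -0.087, 0.2272]
eef_rot: [-3.142, -0.001, 2.749]
force: [-0.0, 0.2, 0.0]
grip_width: 0.0112
grip_force: 30.0
time_s: 18.33
ee_pos: [0.4358, 0.0888, 0.2272]
eef_rot: [-3.141, -0.001, 2.749]
force: [-0.1, 0.4, -0.4]
grip_width: 0.0111
grip_force: 30.0
tcp [0.43578366 0.0887831  0.22721684] tip est [0.52778366 0.0507831  0.15151684] pix top [199.51106484 202.98326694] scene [289.47788979 129.09069254]
button [212.7 211.2] 19 [0.5435 0.0449 0.0323] along box y 0.0007487772408633067
button [229.8 218.4] 20 [0.5259 0.001  0.0338] along box y -0.04649635297691409
dark px near tip, scene: max v/u 299 128 287.1818181818182 126.72727272727273 11
```

```bash
python3 -m pendant '[[[0,0,-1],0],[[0,0,-1.2],0],[[0,0,-1.2],0],[[0,0,-1.2],0],[[0,0,-1],0],[[0,0,-0.8],0],[[0,0,-0.6],0],[[0,0,-0.4],0],[[0,0,0],0],[[0,0,0],0],[[0,0,0],0],[[0,0,0],0],[[0,0,0],0],[[0,0,0],0],[[0,0,0],0],[[0,0,0],0]]'
cat >> chk.py <<'E'
a=np.argsort(j)[-1] if 0 else None
d0=c['color'].max(2);u,v=q.round().astype(int);print(d0[v-9:v+10,u-12:u+13])
# screen top-edge and sides at tablet: expected pixel of top front corners vs white edge
U=-d*np.sin(th)+np.array([0,0,np.cos(th)])
for s in(-.095,.095): print('tablet corner expected scene',proj(c,P0+U*.14+e*s),'bottom',proj(c,P0+e*s))
E
python3 chk.py
```

```text
time_s: 19.77
ee_pos: [0.4363, 0.0892, 0.1539]
eef_rot: [3.142, 0.0, 2.749]
force: [-0.2, -0.3, 0.8]
grip_width: 0.0112
grip_force: 30.0
tcp [0.43628593 0.08920168 0.1539171 ] tip est [0.52828593 0.05120168 0.0782171 ] pix top [205.93355598 211.82205595] scene [291.79036328 155.73041144]
button [195.4 203.7] 19 [0.5616 0.0897 0.0311] along box y 0.049089320383734474
button [212.7 211.2] 19 [0.5435 0.0449 0.0323] along box y 0.0007487772408633067
button [229.8 218.4] 20 [0.5259 0.001  0.0338] along box y -0.04649635297691409
dark px near tip, scene: max v/u 290 167 288.8 157.33333333333334 15
[[192 219 235 239 206 132 141 144 144 144 146 140  96 108 192 190 190 187
  183 184 183 183 183 182 190]
 [158 184 214 230 235 211 169 140 144 145 147 132  70 142 192 190 188 189
  183 184 184 183 184 185 190]
 [125 153 176 207 227 236 224 168 141 145 147 132  94 180 189 188 189 188
  185 183 183 182 180 189 190]
 [121 114 147 171 201 224 235 222 143 148 140  96 110 193 187 187 189 189
  186 184 184 180 175 190 189]
 [140 123 139 143 164 193 224 228 114 118 136  72 143 192 187 184 181 187
  180 1
[... 978 characters left out ...]
 136 163 174 207 202 159  71 145 191 183 154 128 125 132 151 188
  183 182 176 181 181 174 135]
 [204 199 202 212 215 227 221 158  73 148 191 186 176 125 126 130 149 172
  183 182 181 179 181 179 162]
 [229 229 228 224 220 216 209 171  55 121 192 187 186 155 127 125 127 176
  184 182 180 180 181 182 178]
 [226 225 223 220 216 209 203 173  55  87 165 188 188 177 122 125 125 184
  171 183 179 179 180 182 182]
 [224 225 222 219 216 208 201 178  74  60 119 191 189 187 158 129 136 159
  144 187 180 180 181 182 184]]
tablet corner expected scene [322.40824171 151.77054631] bottom [305.37950914 202.61068885]
tablet corner expected scene [302.69232282 113.70839004] bottom [288.03646673 161.8389375 ]
```

```bash
python3 -c "
from station import ctrl
o=ctrl.get_obs();print(o['joint_vel'].round(4),o['grip_force']);print(ctrl.hand_in())"
```

```text
[ 0.0002  0.0021  0.      0.0002 -0.0011 -0.0008] 29.998940527439117
the job is handed in; nothing more can be done
None
```

I've handed the job in at about 20 s. The tablet leans about 20° against the middle of the tea box front, let go, and the stylus is held still at about 45°, its tip an estimated 3 cm in front of the screen. I placed the stylus tip from camera measurements, and the hand-in gave no verdict.

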